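# Scribe a pitch line and index the marking jig to its next hole

### The job

Draw the next pitch line on the steel strip: take the scriber from the wooden block and draw its point slowly (a few cm a second at most), touching the steel, along the left edge of the carriage's blade, from the rail end towards you over the width of the strip, without scratching the strip elsewhere, and put the scriber back in its hole. Then pull the plunger knob up, slide the carriage one hole to the left along the rail and let the pin drop fully home. Finish still holding the knob with the pin engaged; disturb nothing else on the bench.

Things in the scene. Friction and masses are not known exactly. Their poses are not given: they have to be found in the camera images.
- jig: Marking-out jig fixed to the bench: aluminium base plate 136 (x) x 290 (y) x 22 mm. Origin: centre of its underside; x across it away from the robot, y along the rail to the left, z up. Two end blocks (36 x 14 mm at x +40, y +-130, top 69 mm over the bench with their screws) carry the rail; at x -64 to -42, y +-128, two low clamps (top 39 mm) hold the strip's ends.
- next_hole (a point): Mouth of the next hole, 30 mm left of the hole the pin is in, on top of the square steel rail (24 mm wide, 246 mm long, top 54 mm above the bench). Seven 10.5 mm holes go down into the rail's top every 30 mm, at jig x +40, y -90 to +90 mm; the pin starts in the third from the right. Axes as the jig's.
- strip: Flat steel strip being marked out, 75 (x) x 262 (y) x 5 mm, fixed on the base plate in front of the rail; origin at the centre of its underside, axes as the jig's. Its top is 27 mm above the bench. Two lines are scribed on it already, to the right of the blade.
- carriage (a joint): Slide along the rail, m: 0 at the start, growing to the left (jig +y); next hole at 0.030, with 1.2 mm play either way in a hole, friction 1.5 N. The carriage is a grey sleeve 33 (x) x 46 (y) mm, top 58 mm above the bench. A straight-edge blade reaches from it over the strip towards the robot: 22 mm wide, 3 mm thick, 0.5 mm clear of the strip.
- plunger (a joint): Lift of the spring plunger, m: 0 with the pin fully home in a hole, 0.012 at the upper stop. The pin is clear of the hole at 0.007; let down between holes it rests on the rail at 0.007. A spring pulls it down, 3.5 N at 0, 8 N at 0.012. The 8 mm pin has a round nose and finds a hole that is up to 3 mm off.
- knob_middle (a point): Middle of the black round plunger knob on top of the carriage, 91.5 mm above the bench with the pin home: 29 mm across, straight grip 7 mm below to 7 mm above this point, top 11 mm above. Below the grip a 19 mm neck; 19 mm below this point the plunger body (21 mm across), 34 mm below it the sleeve. Moves with the knob. Axes as the jig's.
- line_start (a point): Rail end of the line to scribe, on the strip's top, exactly at the blade's left edge, 9 mm in front of the small block (34 mm wide, top 49 mm above the bench) that carries the blade. Axes as the jig's: the line runs along -x; +y points away from the blade. Best 1 to 3 mm outside the edge; up to 1 mm inside or 5 mm outside is good. Moves with the carriage.
- line_end (a point): Near end of the line, on the strip's top at the blade's left edge, 60 mm from line_start towards the robot and 5 mm inside the strip's near edge; the blade ends 10 mm farther on.
- scriber: Scriber: straight steel rod 161 mm long, 9 mm thick, 45 g, with a 24 mm conical point at its lower end; it stands almost upright in the wooden block (may lean up to 0.08 rad), 105 mm of it above the block. Origin at its point, z axis along the rod to its blunt end.
- scriber_tip (a point): The scriber's point (its lower end).
- tool_block: Wooden tool block fixed to the bench, 50 (x) x 90 (y) x 56 mm high; origin at the centre of its underside. The scriber's hole is at y +24 mm; at x +8, y -18 and -34 mm two short steel punches stand up 30 and 24 mm above its top.
- block_hole (a point): Centre of the mouth of the scriber's hole, on the block's top, 56 mm above the bench. The hole goes straight down, 10.8 mm wide, 50 mm deep; a scriber in it has its point 6 mm above the bench.
- try_square: Bystander: small try square lying flat, 118 x 75 x 13 mm, left of the jig; origin under its middle.
- collet_2: Bystander: steel collet standing on end, 21 mm across, 31 mm high, behind the tool block.
- hole_saw_b: Bystander: dark hole saw standing teeth up, 34 mm across, 36 mm high, behind the jig.

How it is judged:
On the way, in this order (a step that is already met when the one before it is completed fails the run):
1. the scriber's point is set on the strip at the rail end of the blade's left edge (x of scriber_tip in the frame of line_start between -0.004 and 0.004 m and y of scriber_tip in the frame of line_start between -0.001 and 0.005 m and z of scriber_tip in the frame of line_start between -0.003 and 0.0015 m and contact force between scriber and strip above 0.1 N and value of joint carriage below 0.003 m and value of joint plunger below 0.0015 m), for 0.04 s.
2. a quarter of the line is drawn along the edge (x of scriber_tip in the frame of line_start between -0.019 and -0.011 m and y of scriber_tip in the frame of line_start between -0.001 and 0.005 m and z of scriber_tip in the frame of line_start between -0.003 and 0.0015 m and contact force between scriber and strip above 0.1 N and value of joint carriage below 0.003 m and value of joint plunger below 0.0015 m), for 0.04 s.
3. half of the line is drawn (x of scriber_tip in the frame of line_start between -0.034 and -0.026 m and y of scriber_tip in the frame of line_start between -0.001 and 0.005 m and z of scriber_tip in the frame of line_start between -0.003 and 0.0015 m and contact force between scriber and strip above 0.1 N and value of joint carriage below 0.003 m and value of joint plunger below 0.0015 m), for 0.04 s.
4. three quarters of the line are drawn (x of scriber_tip in the frame of line_start between -0.049 and -0.041 m and y of scriber_tip in the frame of line_start between -0.001 and 0.005 m and z of scriber_tip in the frame of line_start between -0.003 and 0.0015 m and contact force between scriber and strip above 0.1 N and value of joint carriage below 0.003 m and value of joint plunger below 0.0015 m), for 0.04 s.
5. the line reaches the near end (x of scriber_tip in the frame of line_start between -0.064 and -0.056 m and y of scriber_tip in the frame of line_start between -0.001 and 0.005 m and z of scriber_tip in the frame of line_start between -0.003 and 0.0015 m and contact force between scriber and strip above 0.1 N and value of joint carriage below 0.003 m and value of joint plunger below 0.0015 m), for 0.04 s.
6. the scriber stands in its hole in the block again, released (horizontal distance between scriber_tip and block_hole below 0.006 m and height (world z) of scriber_tip below 0.02 m and angle between scriber's own z axis and vertical below 0.15 rad and contact force between the fingers and scriber below 0.1 N), for 0.2 s.
7. the plunger is pulled up by its knob until the pin is clear of its hole (value of joint plunger above 0.0068 m and contact force between the fingers and plunger above 1 N and value of joint carriage between -0.004 and 0.004 m), for 0.05 s.
At the end, for the whole second after the job is handed in: The carriage is in the next hole on the left (30 mm from where it was, within 2 mm), the pin fully home (plunger within 1.5 mm of 0), the gripper still holding the knob (more than 2 N), and the scriber standing released in its hole in the block (all of step 6 and value of joint carriage between 0.028 and 0.032 m and value of joint plunger below 0.0015 m and contact force between the fingers and plunger above 2 N); the arm keeps its last pose, push and grip.
It fails at once if the scriber's point moves faster than 8 cm/s while it touches the strip (contact force between scriber and strip above 0.1 N and linear speed of scriber above 0.08 m/s).
It fails at once if the scriber scratches the strip away from the blade's left edge (contact force between scriber and strip above 0.1 N and (y of scriber_tip in the frame of line_start above 0.007 m or y of scriber_tip in the frame of line_start below -0.004 m)).
It fails at once if the try square is pushed away or knocked over (distance of try_square from where it was at the start of the episode above 0.02 m or angle between try_square's own z axis and vertical above 0.4 rad).
It fails at once if the collet is pushed away or knocked over (distance of collet_2 from where it was at the start of the episode above 0.02 m or angle between collet_2's own z axis and vertical above 0.4 rad).
It fails at once if the hole saw is pushed away or knocked over (distance of hole_saw_b from where it was at the start of the episode above 0.02 m or angle between hole_saw_b's own z axis and vertical above 0.4 rad).
It also fails if it takes over 64 s, if anything falls off the work surface, if the arm or the gripper's body presses on something with over 40 N, if the wrist force passes 120 N, or if a joint passes its speed limit or range.

### The arm

A 6-joint arm with a two-finger parallel gripper is mounted at the origin on a cart in front of the work surface, level with it; the furniture and walls round the work are solid. World frame = base frame: x ahead of the robot, y to its left, z up, the work surface at z = 0. Lengths are in m, angles in rad, forces in N, time in s.
With the tool pointing down it reaches from about 0.325 to 0.9 m from the base axis. Payload 6.1 kg.
Tool frame: the origin (TCP) lies midway between the tips of the shut fingers; the grasp point (between the pads) lies 19 mm behind it; z points along the fingers, y is the line along which they close (so a half turn about z gives the same grasp; the last joint's range is limited). The gripper opens to 85 mm and grips with 20 to 120 N. Pads are 22 mm wide; open, the fingers measure 114 mm over their backs; the gripper's body (76 mm by 85 mm) begins 54 mm behind the grasp point. The pads swing forward as they close: fully open they stand 13 mm farther back than shut.
Start: joints at [-1.377, 0.22, 1.526, -0, 1.395, -0.126], TCP at [0.196, -0.593, 0.231] pointing down, gripper open.
Joint ranges: [-2.98, 2.98], [-0.91, 2.08], [0.09, 2.57], [-1.24, 4.39], [0.2, 2.65], [-2.68, 2.68]. Speed limits (rad/s): [2.57, 2.57, 3.01, 3.14, 3.14, 3.14].

### API

Orientations are given as [roll, pitch, yaw] about the fixed x, y, z axes, in that order (R = Rz(yaw) Ry(pitch) Rx(roll)).
In Python, from plant import movep, move_l, set_joints, gripper_to, hold, inverse_kinematics, observe, get_image, get_calibration, Unreachable, job_done gives the robot as it stands. Calls block until the motion is done:
- movep(position, orientation): joint-space move of the TCP to a pose.
- move_l(position, feed=0.15, rotation=None, max_force=None): straight line of the TCP; rotation=None keeps the orientation; feed is the mean speed in m/s. With max_force (N) it stops when the force on the tool has changed by that much, and returns True; else False.
- set_joints(angles): joint-space move.
- gripper_to(opening, f_grip=None): finger opening in m; f_grip is the grip in N (None keeps the last); returns when the fingers have stopped.
- hold(seconds).
- inverse_kinematics(position, orientation): joint angles nearest the present ones, or None.
- observe(): the state.
- get_image(name): name is "side" or "top"; returns (picture, depth): 420x560x3 uint8, red, green, blue; 420x560 float32, m along the optical axis (not along the pixel's ray), 0 where there is no reading.
- get_calibration(name): a dict with "intrinsics" (3x3 intrinsics, pixels), "world_from_camera" (4x4, takes a point from camera to world coordinates). Camera axes: x right, y down, z forward; pixel columns grow to the right and rows downward; lengths in m; the calibration is good to about 2 mm. A picture is of the moment at which its call begins. get_calibration takes no time and is no camera call.
A pose or a line that the arm cannot do raises Unreachable and nothing moves.
- job_done(): hands the job in; it is judged then, once.
The state is a dict: "time_s": time; "q": joint angles; "joint_velocities": joint speeds; "joint_torque": joint torques, N m; "eef_pos": TCP position; "tcp_rot": TCP orientation; "ft_force": force on the tool from outside, world axes, zero at the start; "torque": the same for the moment, N m; "opening": finger opening in m; "grasp_force": force on a finger pad.
Only numpy, scipy, OpenCV 4.12 (cv2) and the standard library are available. Lean on these libraries where they do the work, as an engineer would, in place of code of your own. Each camera call takes 0.05 s, during which the arm holds its last target. There are 200 camera calls.

## Working session

There is one attempt and no reset: what is moved stays moved. The work goes in short steps, each a Python script; the robot and the scene stay as the last script left them, time stands still between calls to the robot, and variables do not carry over. Pictures are saved under pics/ and viewed, at most 12 in all, crops included, and the job is handed in when it is done.

```bash
mkdir -p pics; ls; python3 - <<'E'
from plant import *
import cv2,numpy as np
for n in("top","side"):
    im,d=get_image(n); cv2.imwrite(f"pics/{n}0.png",cv2.cvtColor(im,cv2.COLOR_RGB2BGR)); np.savez(f"{n}0.npz",im=im,d=d)
    c=get_calibration(n); print(n,np.round(c["intrinsics"],1).tolist(),np.round(c["world_from_camera"],3).tolist())
print(observe())
E
```

```text
pics
top [[445.4, 0.0, 269.6], [0.0, 445.4, 208.4], [0.0, 0.0, 1.0]] [[-0.012, -0.997, 0.076, 0.475], [-1.0, 0.013, 0.017, -0.059], [-0.018, -0.076, -0.997, 1.211], [0.0, 0.0, 0.0, 1.0]]
side [[421.8, 0.0, 284.0], [0.0, 421.8, 210.1], [0.0, 0.0, 1.0]] [[-1.0, -0.003, -0.028, 0.577], [0.025, 0.345, -0.938, 0.823], [0.013, -0.939, -0.345, 0.428], [0.0, 0.0, 0.0, 1.0]]
{'time_s': 0.1, 'q': array([-1.37711568e+00,  2.21132375e-01,  1.52751228e+00,  3.09301694e-05,
        1.39469215e+00, -1.26124197e-01]), 'joint_velocities': array([-1.82896558e-03, -1.59781547e-04, -2.68496298e-03,  1.71775647e-03,
        2.06490513e-05, -1.03422297e-03]), 'joint_torque': array([ 1.10228531e-03, -4.98240602e+01, -3.90547264e+01, -2.08066817e-04,
        5.67850933e-03,  4.93401458e-06]), 'eef_pos': array([ 0.19637416, -0.59277333,  0.23030961]), 'tcp_rot': array([-3.13986619e+00, -2.49597190e-04,  3.19799185e-01]), 'ft_force': array([ 0.58923214, -0.07906995, -1.01524904]), 'torque': array([0.00778204, 0.01991236, 0.04075758]), 'grasp_force': 0.0, 'opening': 0.08520125430351852}
```

View pics/top0.png

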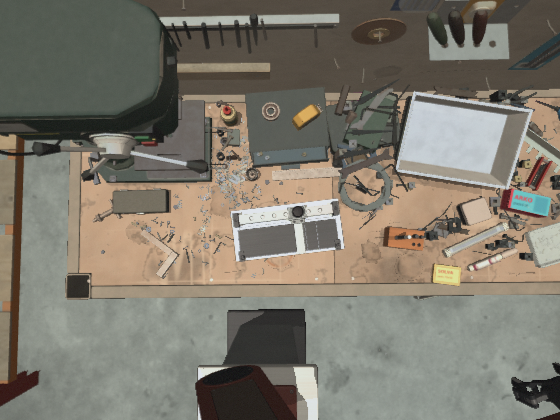

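View pics/side0.png

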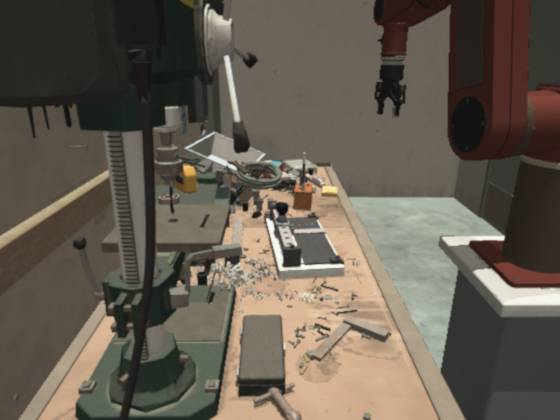

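```bash
python3 - <<'E'
import cv2,numpy as np
t=cv2.imread("pics/top0.png"); s=cv2.imread("pics/side0.png")
a=cv2.resize(t[190:270,225:350],None,fx=6,fy=6,interpolation=cv2.INTER_CUBIC)
cv2.imwrite("pics/a.png",a)
b=cv2.resize(t[215:265,375:435],None,fx=6,fy=6,interpolation=cv2.INTER_CUBIC)
c=cv2.resize(s[145:285,255:350],None,fx=4,fy=4,interpolation=cv2.INTER_CUBIC)
o=np.zeros((560,760,3),np.uint8); o[:300,:360]=b; o[:560,380:760]=c
cv2.imwrite("pics/b.png",o)
E
```

```text
(no output)
```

View pics/a.png

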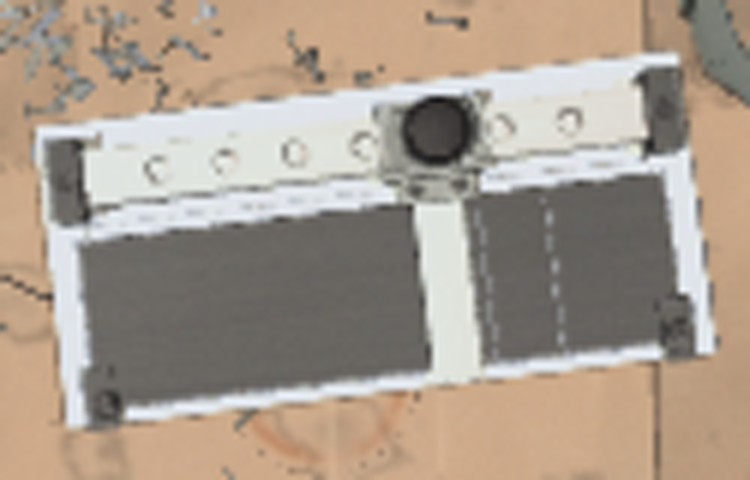

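View pics/b.png

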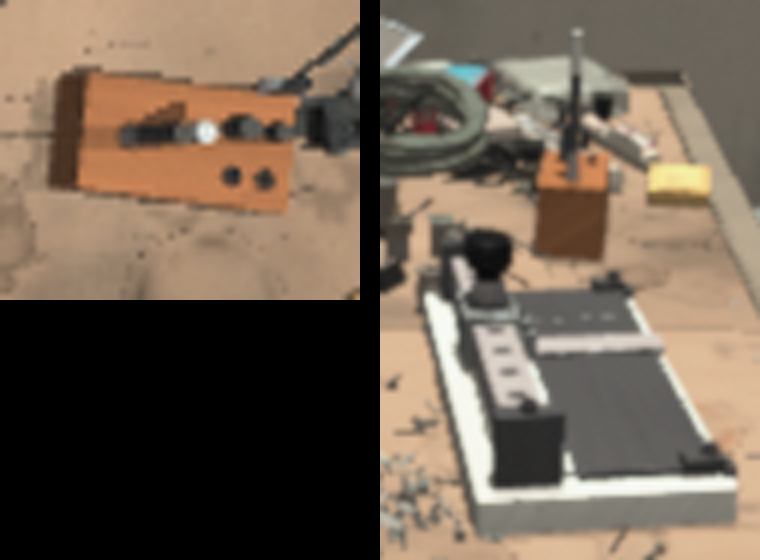

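```bash
cat > h.py <<'E'
from plant import *
import numpy as np, cv2
CAL={n:get_calibration(n) for n in("top","side")}
def ray(n,p):
    K,T=CAL[n]["intrinsics"],CAL[n]["world_from_camera"]
    d=T[:3,:3]@np.linalg.solve(K,[p[0],p[1],1.]); return T[:3,3],d
def onz(n,p,z):
    o,d=ray(n,p); return o+d*(z-o[2])/d[2]
def two(pt,ps):
    o1,d1=ray("top",pt);o2,d2=ray("side",ps)
    s=np.linalg.lstsq(np.c_[d1,-d2],o2-o1,rcond=None)[0]
    a,b=o1+s[0]*d1,o2+s[1]*d2; return (a+b)/2,np.linalg.norm(a-b)
def proj(n,P):
    K,T=CAL[n]["intrinsics"],CAL[n]["world_from_camera"]
    c=K@(T[:3,:3].T@(np.asarray(P)-T[:3,3])); return c[:2]/c[2]
E
cat > m.py <<'E'
from h import *
im=np.load("top0.npz")["im"]; d=np.load("top0.npz")["d"]; g=im.astype(float).mean(2)
ca=lambda x,y:((x+.5)/6-.5+225,(y+.5)/6-.5+190)
L=[]
for r in range(228,250):   # blade left edge
    x0=int(ca(*(415+(r-224)*18/29/1*1,0))[0]); x0=int(round(294+(r-224)*.11))
    w=g[r,x0-6:x0+6]; lo,hi=np.median(w[:4]),w[-5:].max(); 
    i=np.argmax(w>(lo+hi)/2); L.append([x0-6+i-1+((lo+hi)/2-w[i-1])/(w[i]-w[i-1]),r])
P=np.array([onz("top",p,.0305)[:2] for p in L]); c=P.mean(0)
u,s,v=np.linalg.svd(P-c); e=v[0]*np.sign(v[0][0]); print("blade edge",c,"dir",e,"yaw",np.arctan2(e[1],e[0]),"rms",s[1]/len(P)**.5)
# plate corners
C=[onz("top",ca(*p),.022)[:2] for p in((38,128),(678,55),(717,352),(70,427))]
print("plate",np.round(C,4).tolist(),[round(float(np.linalg.norm(C[i]-C[i-1])),4) for i in range(4)],"ctr",np.mean(C,0))
# knob
m=(g<75).astype(np.uint8); sub=m[200:222,285:310]; n,l,st,ce=cv2.connectedComponentsWithStats(sub); k=1+np.argmax(st[1:,4]); kp=ce[k]+[285,200]
print("knob px",kp,st[k],onz("top",kp,.1015))
print("blade end",onz("top",ca(432,381),.0305), "holes",[np.round(onz("top",ca(*p),.054)[:2],4).tolist() for p in((158,170),(227,163),(295,153),(502,129),(570,121))])
cb=lambda x,y:((x+.5)/6-.5+375,(y+.5)/6-.5+215)
sc=lambda x,y:((x-380+.5)/4-.5+255,(y+.5)/4-.5+145)
print("scr end",two(cb(205,131),sc(577,31)),onz("top",cb(205,131),.167))
print("hole",onz("top",cb(124,133),.056),"block corners",[np.round(onz("top",cb(*p),.056)[:2],4).tolist() for p in((85,72),(297,97),(286,211),(75,188))])
for q in (cb(150,170),(280,240)): print("depth z",[round(float((lambda o,dd:(o+dd*d[int(q[1]),int(q[0])]))(*ray("top",q))[2]),4)])
E
python3 m.py
```

```text
blade edge [ 0.48511825 -0.10580483] dir [0.99436456 0.10601469] yaw 0.10621428735949115 rms 0.00042682277336773204
plate [[0.561, 0.065], [0.5899, -0.2209], [0.4578, -0.235], [0.4281, 0.0515]] [0.1336, 0.2874, 0.1328, 0.2881] ctr [ 0.50919544 -0.08485506]
knob px [297.4537037 211.2962963] [  7   6  12  12 108] [ 0.55214787 -0.10954176  0.1015    ]
blade end [ 0.44671544 -0.10863421  0.0305    ] holes [[0.5398, 0.0096], [0.5424, -0.0204], [0.5464, -0.0499], [0.5556, -0.1397], [0.5587, -0.1692]]
scr end (array([ 0.48612641, -0.36395607,  0.1683015 ]), np.float64(0.0010208470773168333)) [ 0.48563074 -0.3642887   0.167     ]
hole [ 0.48628864 -0.36211517  0.056     ] block corners [[0.5127, -0.3463], [0.5008, -0.4365], [0.4522, -0.43], [0.463, -0.3404]]
depth z [0.0549]
depth z [0.0312]
```

```bash
cat >> h.py <<'E'
import math
YAW=.103; ORI=[math.pi,0,YAW]; JC=np.array([.5093,-.0843])
c_,s_=math.cos(YAW),math.sin(YAW); RJ=np.array([[c_,-s_],[s_,c_]])
def jig(x,y): return JC+RJ@[x,y]
HOLE=np.array([.4857,-.3644])
def pic(tag,n,box,f):
    im,d=get_image(n); x0,y0,x1,y1=box
    cv2.imwrite(f"pics/{tag}.png",cv2.cvtColor(cv2.resize(im[y0:y1,x0:x1],None,fx=f,fy=f,interpolation=cv2.INTER_CUBIC),cv2.COLOR_RGB2BGR)); return im,d
def st(*k):
    o=observe(); print(round(o["time_s"],2),"pos",np.round(o["eef_pos"],4),"F",np.round(o["ft_force"],2),"grip",round(float(o["grasp_force"]),1),"op",round(float(o["opening"]),4)); return o
E
python3 - <<'E'
from h import *
for p in ([*HOLE,.21],[*HOLE,.107],[*jig(.0054,-.017),.14],[*jig(.04,-.03),.0725]): print(np.round(inverse_kinematics(p,ORI),2))
gripper_to(.06,60)
movep([*HOLE,.2],ORI); move_l([*HOLE,.107],.1); st()
gripper_to(0,60); st()
a,_=pic("g1","side",(270,120,340,220),4)
move_l([*HOLE,.19],.06); o=st()
pic("g2","side",(270,60,350,210),4)
E
```

```text
[-0.77  0.19  1.6  -0.    1.35  0.69]
[-0.77  0.29  1.68 -0.    1.17  0.69]
[-0.34  0.07  1.87 -0.    1.2   1.13]
[-0.34  0.24  1.82 -0.    1.08  1.13]
2.94 pos [ 0.4862 -0.3649  0.1079] F [-0.2   0.28 -0.11] grip 0.0 op 0.0597
3.47 pos [ 0.4858 -0.3645  0.1072] F [-0.3   0.64  0.89] grip 58.4 op 0.0073
5.05 pos [ 0.4855 -0.3642  0.1894] F [ 0.18 -0.15 -0.66] grip 58.4 op 0.0075
```

View pics/g2.png

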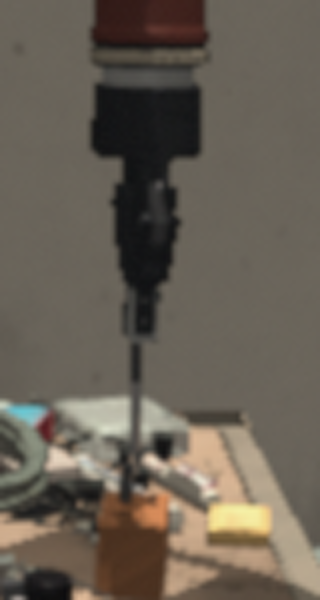

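```bash
python3 - <<'E'
from h import *
im,d=get_image("side"); g=im.astype(float).mean(2)
o=st(); P=o["eef_pos"]
print("tcp px",proj("side",P),"tip exp px",proj("side",P-[0,0,.101]))
for r in range(140,186,3): print(r, g[r,294:314].astype(int))
E
```

```text
5.15 pos [ 0.4855 -0.3642  0.1895] F [ 0.36 -0.18 -0.51] grip 58.4 op 0.0075
tcp px [304.47726225 145.0136745 ] tip exp px [303.45745993 179.27260282]
140 [98 98 98 98 97 96 75 58 69 57 28 34 33 26 48 82 96 97 96 97]
143 [97 98 97 97 97 96 84 69 72 64 48 46 46 50 70 92 98 99 99 99]
146 [98 98 98 98 98 98 99 97 76 47 50 76 94 96 96 96 98 98 98 98]
149 [98 97 98 99 99 99 98 96 74 41 41 74 94 96 97 98 98 99 98 98]
152 [96 98 99 98 97 97 98 96 73 42 41 76 96 98 98 98 98 99 99 98]
155 [93 97 99 99 99 98 99 97 80 59 58 79 95 97 98 98 98 99 98 98]
158 [101 103 104 104 105 109 113 111  96  77  77  93 102  99  99  98  99  98
  98  98]
161 [187 185 183 185 186 184 182 178 140  85  83 138 170 173 167 147 122 106
  99  97]
164 [186 185 185 185 185 185 186 181 141  85  92 141 169 172 173 173 166 155
 149 147]
167 [181 202 211 205 200 199 188 174 135  84  95 154 182 170 151 141 141 144
 140 136]
170 [144 135 111  97  91  75  74  86  83  75  88 116 126 106  66  32  26  27
  39  79]
173 [137 147 146 144 141 106  51  48  68  75  62  79 123 141 112  57  26  27
  64 116]
176 [167 154 137 113  80  70  60  48  56  78  76  90 125 158 184 189 186 173
 158 164]
179 [143 131 140 150 154 133  80  43  49  47  31  26  35  61  75  85 108 113
 104 103]
182 [ 38  53  95 134 152 122  61  37  55 106 139 130 119 142 158 159 142 118
  98  84]
185 [ 51  71  82  80  79  72  56  46  52  68  76  81  86  84  96 128 143 141
 163 175]
```

```bash
python3 - <<'E'
import cv2
i=cv2.imread("pics/g2.png")[300:540,60:220]; cv2.imwrite("pics/g2z.png",cv2.resize(i,None,fx=2.4,fy=2.4))
E
```

```text
(no output)
```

View pics/g2z.png

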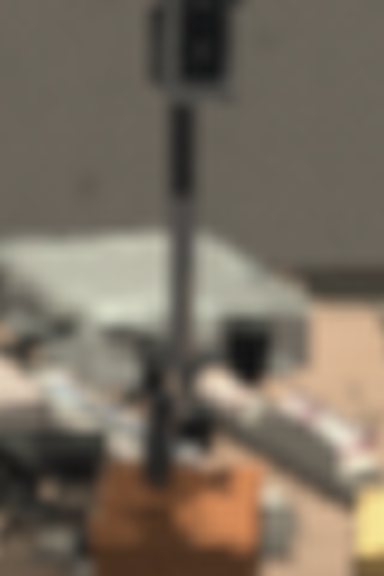

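```bash
python3 - <<'E'
from h import *
move_l([*HOLE,.235],.15)
p=jig(.0054,-.019+.0045)
movep([*p,.235],ORI); move_l([*p,.15],.1); 
print("stop",move_l([*p,.1315],.03,max_force=1.5)); o=st()
P=o["eef_pos"]; print("jig tcp",RJ.T@(P[:2]-JC),"tip exp px",proj("side",P-[0,0,.101]))
pic("s1","side",(270,150,350,250),6)
E
```

```text
stop False
8.41 pos [ 0.5162 -0.0982  0.1315] F [-0.4  -1.37 -0.23] grip 58.4 op 0.0075
jig tcp [ 0.00545954 -0.01453543] tip exp px [297.56372557 233.60998256]
```

View pics/s1.png

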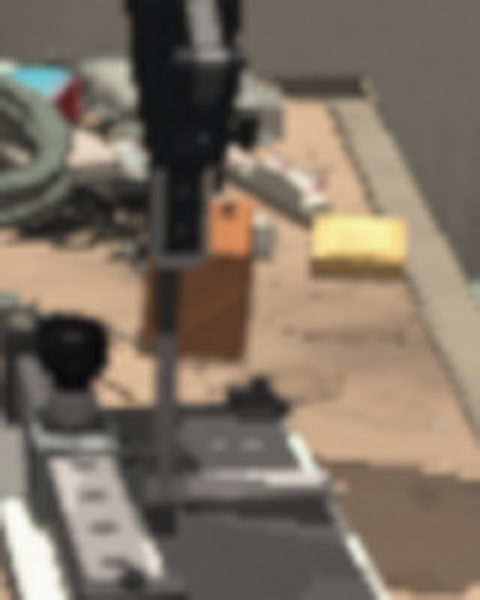

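```bash
python3 - <<'E'
from h import *
f=lambda x,y,z: np.round((proj("side",[*jig(x,y),z])-[270,150]+.5)*6-.5)
print("bladeend",f(-.0646,-.019,.0305),"right",f(-.0646,-.041,.0305),"start",f(.0054,-.019,.0275),"blockfront L",f(.0144,-.019,.0305),f(.0144,-.013,.049),"tip",f(.0054,-.0145,.0305))
im=cv2.imread("pics/s1.png")[380:560,60:360]; cv2.imwrite("pics/s1z.png",cv2.resize(im,None,fx=2.5,fy=2.5))
E
```

```text
bladeend [339. 493.] right [327. 472.] start [166. 507.] blockfront L [144. 501.] [147. 463.] tip [168. 504.]
```

View pics/s1z.png

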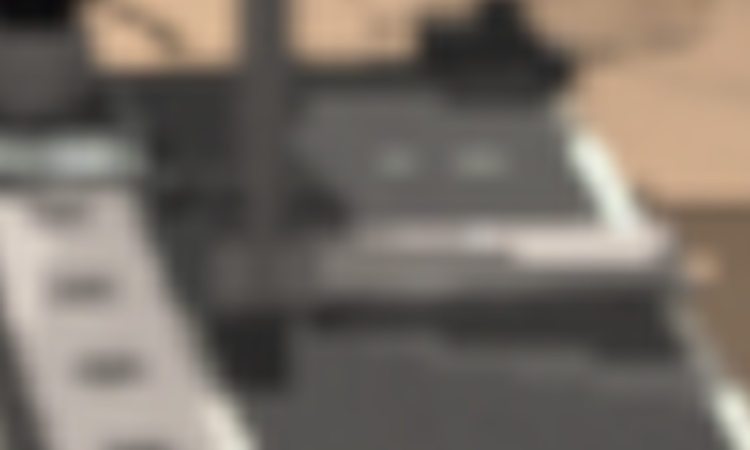

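```bash
python3 - <<'E'
from h import *
J=lambda:RJ.T@(observe()["eef_pos"][:2]-JC)
p=jig(.0068,-.0145)
move_l([*p,.130],.02); hold(.2); st()
print("blade",move_l([*jig(.0068,-.022),.130],.008,max_force=2.5)); st(); print(J())
hold(.2); st(); print(J())
E
```

```text
8.91 pos [ 0.5176 -0.098   0.13  ] F [ 1.4  -0.01 -1.45] grip 58.4 op 0.0075
blade True
9.69 pos [ 0.5178 -0.1038  0.1294] F [ 0.11  1.45 -0.  ] grip 58.6 op 0.0072
[ 0.00641606 -0.02021752]
9.89 pos [ 0.5172 -0.1035  0.1287] F [0.56 1.19 1.09] grip 58.6 op 0.0075
[ 0.00586638 -0.01988743]
```

```bash
cat >> h.py <<'E'
def avg(t=.3,n=8):
    F=[];P=[]
    for _ in range(n):
        hold(t/n); o=observe(); F.append(o["ft_force"]); P.append(o["eef_pos"])
    F=np.mean(F,0);P=np.mean(P,0); f=RJ.T@F[:2]
    print(round(o["time_s"],2),"jigpos",np.round([*(RJ.T@(P[:2]-JC)),P[2]],4),"jigF",np.round([*f,F[2]],2)); return P,np.array([*f,F[2]])
E
python3 - <<'E'
from h import *
for y in(-.0165,-.0185,-.0195,-.0205,-.0215):
    move_l([*jig(.0068,y),.1305],.02); avg()
E
```

```text
10.5 jigpos [ 0.0067 -0.0165  0.1304] jigF [-0.22  0.21 -0.55]
11.02 jigpos [ 0.0068 -0.0185  0.1305] jigF [-0.13  0.4  -0.68]
11.53 jigpos [ 0.0068 -0.0195  0.1305] jigF [-0.22  0.29 -0.6 ]
12.05 jigpos [ 0.0068 -0.0203  0.1305] jigF [-0.12  1.   -0.23]
12.57 jigpos [ 0.0068 -0.0213  0.1304] jigF [ 0.09  2.62 -0.25]
```

```bash
python3 - <<'E'
from h import *
Y=-.0182;X=.0068
move_l([*jig(X,Y),.1305],.02); _,f0=avg()
z=.1305
while z>.1255:
    z-=.0004; move_l([*jig(X,Y),z],.01); _,f=avg(.16)
    if f[2]-f0[2]>2.2: break
print("z",z); open("z.txt","w").write(str(z))
im,d=pic("d1","side",(285,205,345,250),10)
E
```

```text
13.15 jigpos [ 0.0069 -0.0185  0.1306] jigF [ 0.01 -0.24 -0.45]
13.53 jigpos [ 0.0068 -0.0182  0.1301] jigF [ 0.4  -0.05 -0.39]
13.92 jigpos [ 0.0068 -0.0182  0.1297] jigF [ 0.    0.09 -0.28]
14.3 jigpos [ 0.0068 -0.0182  0.1293] jigF [-0.12  0.22 -0.71]
14.68 jigpos [ 0.0068 -0.0182  0.1289] jigF [-0.11 -0.07 -0.63]
15.07 jigpos [ 0.0069 -0.0182  0.1286] jigF [ 0.1   0.02 -0.06]
15.45 jigpos [ 0.0069 -0.0182  0.1282] jigF [-0.05  0.02  0.72]
15.83 jigpos [ 0.0069 -0.0182  0.1278] jigF [-0.2  -0.09  1.78]
z 0.12769999999999992
```

View pics/d1.png

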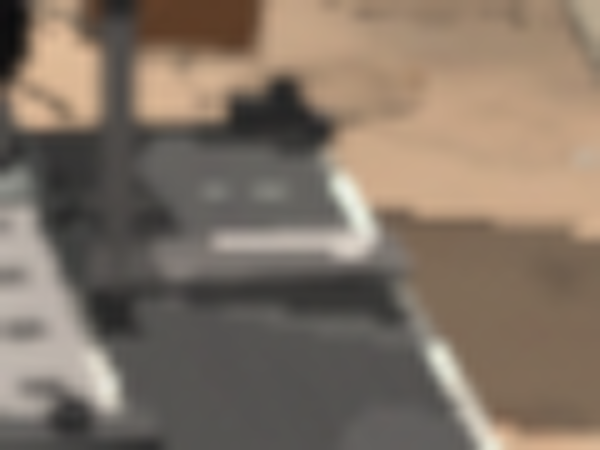

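```bash
python3 - <<'E'
from h import *
z=float(open("z.txt").read())-.0001; Y=-.0182
move_l([*jig(.0083,Y),z],.01); avg(.1,3)
for x in (.0068,0,-.008,-.016,-.023,-.030,-.038,-.046,-.0535):
    move_l([*jig(x,Y),z],.02); _,f=avg(.12,4)
    z+= -.0003 if f[2]<1 else (.0002 if f[2]>3.5 else 0)
move_l([*jig(-.0535,Y),z+.03],.05); 
p=observe(); st()
move_l([*jig(-.0535,Y),.235],.15); movep([*HOLE,.235],ORI); hold(.1)
im,d=pic("r","side",(270,80,350,210),4); P=st()["eef_pos"]; g=im.astype(float).mean(2)
print(proj("side",P),proj("side",P-[0,0,.1016]))
for r in range(130,175,4): print(r,g[r,296:312].astype(int))
E
```

```text
16.28 jigpos [ 0.0081 -0.0182  0.1275] jigF [-0.95  0.17  2.38]
16.67 jigpos [ 0.007  -0.0182  0.1277] jigF [0.04 0.38 1.78]
17.29 jigpos [-0.0002 -0.0182  0.1276] jigF [-0.41 -0.24  2.07]
17.98 jigpos [-0.0082 -0.0182  0.1275] jigF [ 0.07 -0.12  2.05]
18.66 jigpos [-0.0163 -0.0182  0.1275] jigF [-0.23  0.01  2.36]
19.29 jigpos [-0.0233 -0.0182  0.1275] jigF [-0.04 -0.23  1.78]
19.93 jigpos [-0.0302 -0.0182  0.1276] jigF [0.72 0.15 2.22]
20.61 jigpos [-0.0383 -0.0182  0.1275] jigF [ 0.41 -0.26  2.46]
21.29 jigpos [-0.0463 -0.0182  0.1275] jigF [-0.46 -0.17  2.16]
21.95 jigpos [-0.0537 -0.0182  0.1276] jigF [-0.38 -0.21  2.23]
22.7 pos [ 0.4578 -0.1079  0.1575] F [ 0.25 -0.21 -1.42] grip 58.6 op 0.0072
24.52 pos [ 0.4863 -0.3628  0.2353] F [-0.17  0.38 -0.56] grip 58.6 op 0.007
[304.72947999 128.88016549] [303.68205996 164.28735647]
130 [97 97 98 98 99 96 74 44 44 75 95 96 96 97 98 98]
134 [94 96 97 97 97 95 74 41 41 75 95 98 97 98 98 98]
138 [98 98 98 98 98 96 74 43 42 74 95 97 98 98 98 96]
142 [98 97 97 99 98 97 89 78 76 87 96 98 98 98 98 98]
146 [98 99 97 98 98 97 87 76 76 86 95 97 98 98 98 98]
150 [98 98 98 98 98 97 86 75 75 86 95 97 97 97 98 98]
154 [98 99 97 98 99 97 86 74 74 85 95 97 98 98 97 98]
158 [104 104 105 109 112 111  91  72  83  99 103 100  98  99  98  98]
162 [183 182 181 180 180 180 177 146 145 170 172 174 179 174 153 129]
166 [203 202 201 200 195 191 192 194 196 194 187 178 171 168 168 168]
170 [110  97  90  76  73  88 100 111 121 130 127 105  66  31  25  27]
174 [139 136 130  96  41  28  33  30  43 111 174 200 183 126  63  54]
```

```bash
python3 - <<'E'
from h import *
move_l([*HOLE,.175],.1); hold(.1)
print("stop",move_l([*HOLE,.1085],.05,max_force=5)); st()
pic("r2","side",(270,120,340,220),4)
E
```

```text
stop False
26.86 pos [ 0.4858 -0.3645  0.1088] F [ 0.81  0.32 -0.04] grip 58.5 op 0.0076
```

```bash
python3 - <<'E'
from h import *
gripper_to(.06); hold(.2); st()
move_l([*HOLE,.24],.12)
pic("r3","side",(270,120,340,220),5)
k=jig(.04,-.0303); gripper_to(.052,60)
movep([*k,.20],ORI); print(move_l([*k,.071],.08,max_force=10)); avg(.2)
gripper_to(.01,60); st(); avg(.3)
E
```

```text
27.66 pos [ 0.4857 -0.3644  0.1085] F [ 0.75 -0.35  0.56] grip 0.0 op 0.06
False
32.2 jigpos [ 0.0403 -0.0304  0.0715] jigF [-0.15 -0.08 -0.09]
32.55 pos [ 0.5523 -0.1104  0.0714] F [-2.5   0.32  3.74] grip 58.9 op 0.0269
32.82 jigpos [ 0.0401 -0.0304  0.0714] jigF [-2.25  0.41  5.09]
```

View pics/r3.png

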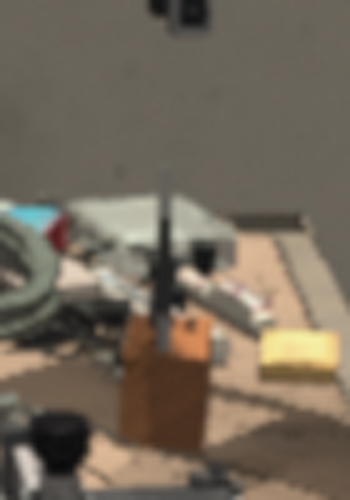

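```bash
python3 - <<'E'
from h import *
P,_=avg(.1); z=P[2]
k=lambda y:jig(.0401,y)
move_l([*k(-.0304),z+.0095],.02); avg(.3); st()
move_l([*k(-.0004),z+.0095],.03); avg(.3)
for dz in(.007,.005,.003,.001,0,-.0005): move_l([*k(-.0004),z+dz],.02); avg(.2)
st()
pic("k","side",(262,150,342,250),6)
E
```

```text
32.95 jigpos [ 0.0401 -0.0304  0.0714] jigF [-2.26  0.13  5.5 ]
33.86 jigpos [ 0.04   -0.0303  0.0806] jigF [ 3.06 -1.42 -7.  ]
33.86 pos [ 0.5522 -0.1103  0.0807] F [ 3.24 -1.01 -6.92] grip 59.4 op 0.0264
35.27 jigpos [ 0.0399 -0.0001  0.0807] jigF [ 0.57  1.75 -7.46]
35.75 jigpos [ 0.0399 -0.0004  0.0783] jigF [-0.78  1.25 -6.34]
36.2 jigpos [ 0.0399 -0.0004  0.0763] jigF [-2.18  0.85 -5.68]
36.65 jigpos [ 0.04   -0.0004  0.0743] jigF [-3.17  0.59 -4.84]
37.1 jigpos [ 0.04   -0.0004  0.0724] jigF [-3.88  0.07 -4.32]
37.55 jigpos [ 0.04   -0.0004  0.0715] jigF [-5.35  0.27 -3.01]
38.0 jigpos [ 0.04   -0.0004  0.0715] jigF [-6.9   0.85  0.41]
38.0 pos [ 0.5492 -0.0807  0.0715] F [-6.58  0.2   0.44] grip 60.2 op 0.0266
```

View pics/k.png

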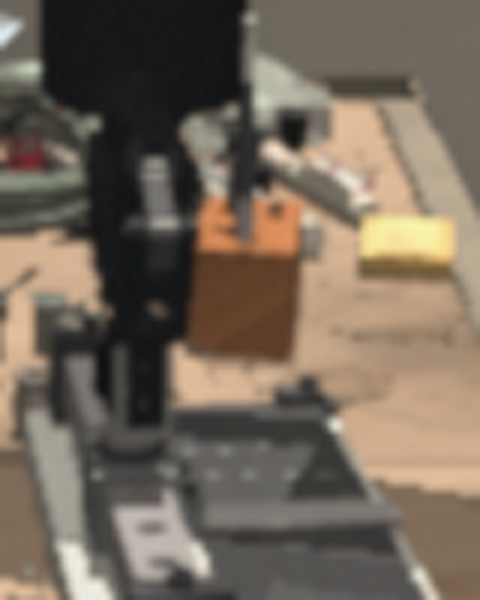

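```bash
python3 - <<'E'
from h import *
move_l([*jig(.0403,-.0004),.0705],.01); avg(.3); st()
print(job_done())
E
```

```text
38.57 jigpos [ 0.0401 -0.0005  0.0714] jigF [-8.76  1.32  3.9 ]
38.57 pos [ 0.5492 -0.0807  0.0714] F [-9.09 -0.01  3.59] grip 60.5 op 0.0265
the job is handed in; nothing more can be done
None
```

I scribed the line, put the scriber back in its hole and moved the carriage one hole to the left. The force and height readings show the pin home, with the gripper still holding the knob. I handed the job in at 38.6 s; no verdict came back.

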